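Mint tea: the right infuser into the mug

ROBOT

A 6-joint arm with a two-finger parallel gripper is mounted at the origin on a cart in front of the work surface, level with it; the furniture and walls round the work are solid. World frame = base frame: x ahead of the robot, y to its left, z up, the work surface at z = 0. Lengths are in m, angles in degrees, forces in N, time in s.
With the tool pointing down it reaches from about 0.325 to 0.85 m from the base axis. Payload 4.4 kg.
Tool frame: the origin (TCP) lies midway between the tips of the shut fingers; the grasp point (between the pads) lies grip_point_offset behind it (grip_point_offset is the distance from the TCP to the grasp point, in m); z points along the fingers, y is the line along which they close (so a half turn about z gives the same grasp; the last joint's range is limited). The gripper opens to 94 mm and grips with 3 to 60 N. Pads are 16 mm wide; open, the fingers measure 119 mm over their backs; the gripper's body (75 mm by 177 mm) begins 78 mm behind the grasp point.
Start: joints at [-71.935, 11.837, 88.321, -0, 79.842, -8.623], TCP at [0.258, -0.514, 0.205] pointing down, gripper open.
Joint ranges: [-156.59, 156.59], [-49.26, 127.26], [12.9, 141.05], [-63.56, 243.56], [4.71, 150.69], [-161.64, 161.64]. Speed limits (degrees/s): [159.86, 159.86, 180, 180, 180, 180].

INTERFACE

Orientations are given as a 3x3 rotation matrix whose columns are the frame's x, y, z axes.
In Python, from bench import * gives the robot as it stands. Calls block until the motion is done:
- reach(position, orientation): joint-space move of the TCP to a pose.
- move_l(position, attitude=None, velocity=0.15, guard=None): straight line of the TCP; attitude=None keeps the orientation; velocity is the mean speed in m/s. With guard (N) it stops when the force on the tool has changed by that much, and returns True; else False.
- move_j(angles): joint-space move.
- gripper_to(opening, grasp_force=None): opening from 0.0 (shut) to 1.0 (fully open); grasp_force is the grip in N (None keeps the last); returns when the fingers have stopped.
- wait(seconds).
- inverse_kinematics(position, orientation): joint angles nearest the present ones, or None.
- get_image(name): name is "side" or "top" or "wrist"; returns a dict with "img" (420x560x3 uint8, red, green, blue), "z_map" (420x560 float32, m along the optical axis (not along the pixel's ray), 0 where there is no reading), "fovy" (degrees; the focal length in pixels is half the picture's height over the tangent of half this angle, whatever the lens; pixels are square), "cx", "cy" (the principal point, pixels), "xyz" and "rotation" of the camera in the world. Camera axes: x right, y up, looking along -z (the intrinsics and any distortion apply to the point x, -y, -z); pixel columns grow to the right and rows downward; lengths in m; the calibration is good to about 2 mm. A picture is of the moment at which its call begins.
A pose or a line that the arm cannot do raises MotionError and nothing moves.
- job_done(): hands the job in; it is judged then, once.
Readings, each from a call of its own:
- current_clock(): time.
- current_joint_pos(): joint angles.
- current_dq(): joint speeds.
- current_joint_torque(): joint torques, N m.
- current_tcp_pos(): TCP position.
- current_ee_rot(): TCP orientation.
- current_force(): force on the tool from outside, world axes, zero at the start.
- current_wrist_torque(): the same for the moment, N m.
- current_gripper_width(): opening from 0.0 (shut) to 1.0 (fully open).
- current_grip_force(): force on a finger pad.
Only numpy, scipy, OpenCV 4.12 (cv2) and the standard library are available. Lean on these libraries where they do the work, as an engineer would, in place of code of your own. Each camera call takes 0.05 s, during which the arm holds its last target. There are 200 camera calls.

TASK

Get a mint tea ready: pick up the tea infuser with the green lid and drop it into the orange mug, letting go just above the rim. Leave the infuser with the blue lid and the white cup where they stand, and do not push the mug along or tip it over.

Things in the scene. Friction and masses are not known exactly. Their poses are not given: they have to be found in the camera images.
- infuser_green_center (a point): Centre (half-way up, on the axis) of the tea infuser with the GREEN lid: an upright round steel can with small holes, 34 mm in diameter and 52 mm high, topped by a green lid (35 mm in diameter) with a small knob; 70 mm high in all, so the point lies 35 mm above its foot. Loose, about 70 g, stands on the worktop; z axis along its length, up. May be gripped round the can from any side; it is rigid.
- infuser_blue_center (a point): The same point of a second infuser, alike but with a BLUE lid. A bystander: it stays where it stands. It stands at least 90 mm from the green one, centre to centre.
- mug_mouth (a point): Centre of the open mouth of the orange mug, on its axis in the plane of the rim, 101 mm above the worktop on which it stands. The mug is 80 mm across outside; the free opening is 56 mm across and the inner floor lies 94 mm below the rim. Its loop handle points along this frame's -y and reaches 73 mm from the axis. z axis up. Loose, about 0.27 kg.
- cup_mouth (a point): Centre of the mouth of a white ceramic cup without a handle, 82 mm across the rim, 85 mm high (the point is 85 mm above the worktop). Loose, a bystander: it stays empty and where it stands.
There are look-alikes about, which are no part of the job. What is shaped like the part that bears infuser_green_center but red or turquoise is not meant.

How it is judged:
By the outcome, as a careful person would: the job done as asked, in the order asked, and still so for the second after the job is handed in, with the robot touching nothing.
It also fails if it takes over 32 s, if anything falls off the work surface, if the arm or the gripper's body presses on something with over 40 N, if the wrist force passes 120 N, or if a joint passes its speed limit or range.

## Working session

There is one attempt and no reset: what is moved stays moved. The work goes in short steps, each a Python script; the robot and the scene stay as the last script left them, time stands still between calls to the robot, and variables do not carry over. Pictures are saved under pics/ and viewed, at most 10 in all, crops included, and the job is handed in when it is done.

```bash
ls; mkdir -p pics; python3 - <<'E'
from bench import *
import cv2,numpy as np,pickle
D={}
for n in("top","side"):
    d=get_image(n);D[n]=d
    cv2.imwrite(f"pics/{n}0.png",d["img"][:,:,::-1]);print(n,{k:v for k,v in d.items() if k not in("img","z_map")})
pickle.dump(D,open("d0.pkl","wb"))
import bench;print(grip_point_offset if 'grip_point_offset' in globals() else None,current_clock())
E
```

```text
pics
top {'fovy': 51.65892582746531, 'cx': 286.6201115536577, 'cy': 209.11137429008863, 'xyz': array([ 0.34388979, -0.07383176,  1.08144051]), 'rotation': array([[ 0.00380885,  0.99549779, -0.09470823],
       [-0.9999687 ,  0.0031348 , -0.0072649 ],
       [-0.0069353 ,  0.09473294,  0.99547856]])}
side {'fovy': 42.70349101625656, 'cx': 271.9926632986016, 'cy': 211.0369540039056, 'xyz': array([ 0.21398189, -1.00981883,  0.9945066 ]), 'rotation': array([[ 0.97342625,  0.14820344, -0.17457683],
       [-0.22886417,  0.65592289, -0.71929574],
       [ 0.00790684,  0.74013574,  0.67241101]])}
0.0188 0.1
```

View pics/top0.png

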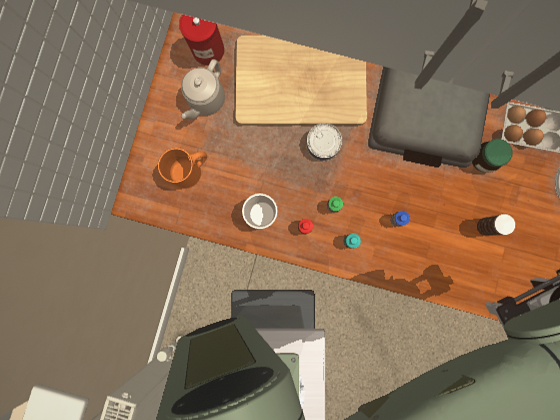

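View pics/side0.png

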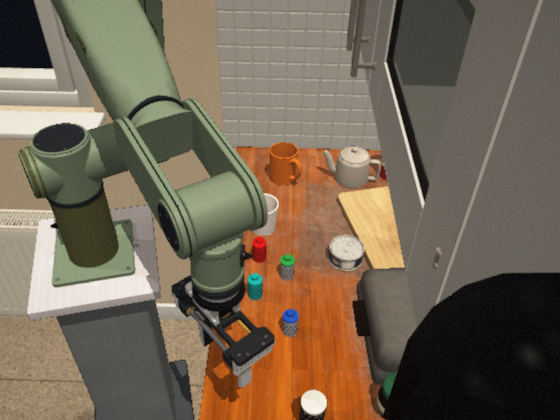

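Top view: the candidates are green (336,204), red (306,227), turquoise (353,241) and blue (401,218). There is also a dark-green jar at (495,155). The orange mug is at (176,166) with its handle to the right (about −y), and the white cup is at (260,211). I choose the small bright-green lid at (336,204).

```bash
cat > h.py <<'E'
import numpy as np,cv2
def cloud(d):
    h,w=d["z_map"].shape;f=h/2/np.tan(np.radians(d["fovy"]/2))
    u,v=np.meshgrid(np.arange(w),np.arange(h));z=d["z_map"]
    p=np.stack([(u-d["cx"])/f*z,-(v-d["cy"])/f*z,-z],-1)
    return p@np.array(d["rotation"]).T+np.array(d["xyz"])
HUE=dict(green=(50,72),blue=(108,125),turq=(84,98),red=(174,180))
def mask(d,lo,hi,s=130,vmin=70):
    return cv2.inRange(cv2.cvtColor(d["img"],cv2.COLOR_RGB2HSV),(lo,s,vmin),(hi,255,255))>0
def fitcirc(p):
    A=np.c_[2*p[:,:2],np.ones(len(p))];s=np.linalg.lstsq(A,(p[:,:2]**2).sum(1),rcond=None)[0]
    return s[:2],np.sqrt(s[2]+s[:2]@s[:2])
E
python3 - <<'E'
from h import *;import pickle
D=pickle.load(open("d0.pkl","rb"))
for n,d in D.items():
    P=cloud(d)
    R={"top":dict(green=(336,204),red=(306,227),turq=(353,241),blue=(401,218)),"side":dict(green=(288,261),red=(260,249),turq=(255,286),blue=(291,316))}[n]
    for k,(u,v) in R.items():
        w=np.zeros(P.shape[:2],bool);w[v-14:v+15,u-14:u+15]=1
        m=mask(d,*((0,180) if k=="red" else HUE[k]),s=170 if k!="red" else 225)&w&(d["z_map"]>0)&(P[...,2]>.045)
        p=P[m];print(n,k,len(p),((p.min(0)+p.max(0))/2).round(4),np.ptp(p,0).round(3),p[:,2].max().round(3))
    for k,(u,v),zz in [("mug",{"top":(176,166),"side":(284,163)}[n],(.095,.11)),("cup",{"top":(260,211),"side":(263,215)}[n],(.079,.092))]:
        w=np.zeros(P.shape[:2],bool);w[v-35:v+36,u-36:u+37]=1
        m=w&(P[...,2]>zz[0])&(P[...,2]<zz[1])&(d["z_map"]>0)
        p=P[m]
        if len(p)>5:print(n,k,len(p),p.mean(0).round(4),p.min(0).round(3),p.max(0).round(3),fitcirc(p))
    for c in [(250,150),(300,180)] if n=="top" else [(320,320),(310,210)]:print("table?",P[c[1],c[0]].round(4))
d=D["top"]["img"][140:265,280:440,::-1]
cv2.imwrite("pics/crop.png",cv2.resize(d,None,fx=4,fy=4,interpolation=cv2.INTER_CUBIC))
E
```

```text
Traceback (most recent call last):
ValueError: zero-size array to reduction operation minimum which has no identity
```

```bash
python3 - <<'E'
from h import *;import pickle
D=pickle.load(open("d0.pkl","rb"))
for n,d in D.items():
    P=cloud(d)
    hsv=cv2.cvtColor(d["img"],cv2.COLOR_RGB2HSV)
    R={"top":dict(green=(336,204),red=(306,227),turq=(353,241),blue=(401,218)),"side":dict(green=(288,261),red=(260,249),turq=(255,286),blue=(291,316))}[n]
    for k,(u,v) in R.items():
        print(n,k,hsv[v,u],P[v,u].round(4),P[v+20,u+20].round(3))
        w=np.zeros(P.shape[:2],bool);w[v-14:v+15,u-14:u+15]=1
        h0=int(hsv[v,u,0]);dh=np.abs((hsv[...,0].astype(int)-h0+90)%180-90)
        p=P[w&(dh<8)&(hsv[...,1]>130)&(P[...,2]>.045)&(d["z_map"]>0)]
        if len(p):print(len(p),((p.min(0)+p.max(0))/2).round(4),np.ptp(p,axis=0).round(3),p[:,2].max().round(3))
    for k,(u,v),zz in [("mug",{"top":(176,166),"side":(284,163)}[n],(.095,.11)),("cup",{"top":(260,211),"side":(263,215)}[n],(.079,.092))]:
        w=np.zeros(P.shape[:2],bool);w[v-35:v+36,u-36:u+37]=1
        p=P[w&(P[...,2]>zz[0])&(P[...,2]<zz[1])&(d["z_map"]>0)]
        if len(p)>5:print(n,k,len(p),p.mean(0).round(4),p.min(0).round(3),p.max(0).round(3),fitcirc(p))
d=D["top"]["img"][140:265,280:440,::-1]
cv2.imwrite("pics/crop.png",cv2.resize(d,None,fx=4,fy=4,interpolation=cv2.INTER_CUBIC))
E
```

```text
top green [ 62 125 190] [ 0.4523 -0.1819  0.0717] [ 0.41  -0.239  0.002]
51 [ 0.4561 -0.1821  0.0593] [0.029 0.032 0.009] 0.064
top red [  1 188 236] [ 0.3983 -0.1118  0.0709] [ 0.353 -0.164 -0.001]
170 [ 0.4013 -0.1099  0.0646] [0.033 0.033 0.02 ] 0.075
top turq [ 85 143 200] [ 0.3661 -0.2206  0.0725] [ 0.319 -0.279  0.003]
141 [ 0.3677 -0.2215  0.0646] [0.031 0.031 0.02 ] 0.075
top blue [110 151 199] [ 0.42   -0.3329  0.0718] [ 0.376 -0.399  0.002]
135 [ 0.421  -0.3383  0.0644] [0.029 0.033 0.019] 0.074
top mug 210 [0.5399 0.187  0.1002] [0.497 0.134 0.095] [0.578 0.231 0.106] (array([0.53855375, 0.18749906]), np.float64(0.03961261465191601))
top cup 217 [ 0.4353 -0.0018  0.0852] [ 0.395 -0.042  0.079] [0.474 0.037 0.091] (array([ 0.43366999, -0.00344127]), np.float64(0.038301204499742135))
side green [ 64 176 161] [ 0.4539 -0.1864  0.0579] [ 0.5   -0.207 -0.003]
118 [ 0.4523 -0.1848  0.0644] [0.031 0.03  0.024] 0.076
side red [  2 227 139] [ 0.3996 -0.1259  0.0496] [ 0.435 -0.186  0.034]
169 [ 0.3581 -0.3146  0.2589] [0.116 0.434 0.428] 0.473
side turq [ 87 198 120] [ 0.3633 -0.2398  0.0536] [ 0.404 -0.265  0.   ]
174 [ 0.365  -0.2265  0.0592] [0.032 0.03  0.028] 0.073
side blue [112 198 135] [ 0.418  -0.3493  0.0693] [ 0.462 -0.362  0.001]
164 [ 0.4187 -0.34    0.0637] [0.033 0.034 0.02 ] 0.074
side mug 127 [0.5355 0.1847 0.0986] [0.494 0.146 0.095] [0.574 0.231 0.103] (array([0.53476096, 0.18814977]), np.float64(0.03869687150316297))
side cup 85 [ 0.4566 -0.0045  0.0835] [ 0.436 -0.045  0.079] [0.472 0.034 0.091] (array([ 0.43085054, -0.00539346]), np.float64(0.038162855501316116))
```

View pics/crop.png

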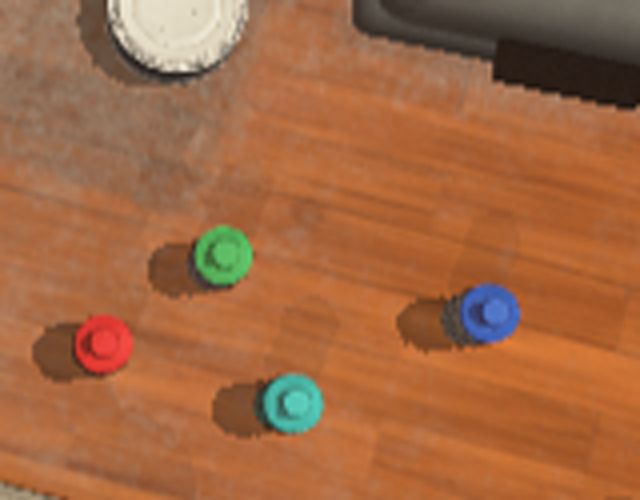

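The crop confirms the bright-green infuser lid at crop (222,256). It stands apart from red (103,343), turquoise (293,404) and blue (490,314). Both cameras agree on about (0.453, −0.183), and the mug mouth is at about (0.537, 0.188). Next I check overhead obstacles and hover.

```bash
cat >> h.py <<'E'
def down(a):
    c,s=np.cos(np.radians(a)),np.sin(np.radians(a))
    return np.array([[-s,c,0],[c,s,0],[0,0,-1.]])
E
python3 - <<'E'
from h import *;import pickle
from bench import *
P=cloud(pickle.load(open("d0.pkl","rb"))["top"])
print("mill",P[225,505],"pan/handles",P[40,450],P[25,470],P[65,428],P[100,520],"teapot",P[90,200])
S=cloud(pickle.load(open("d0.pkl","rb"))["side"]);q=S[(S[...,2]>.3)&(S[...,0]>.5)]
print("high stuff min x",q[:,0].min() if len(q) else None, np.percentile(q[:,0],[1,5]) if len(q) else 0)
print(current_ee_rot().round(2))
q0=np.array(current_joint_pos())
for a in(75,255):
    for p in([.453,-.183,.2],[.453,-.183,.011],[.537,.188,.26],[.537,.188,.122]):
        print(a,p,np.round(inverse_kinematics(p,down(a)),1))
E
```

```text
mill [ 0.40294323 -0.56085278  0.09755182] pan/handles [ 0.53152284 -0.21647498  0.70897278] [ 0.52896607 -0.22155578  0.73960206] [ 0.53591602 -0.2167675   0.64652516] [ 0.53017466 -0.35818641  0.55800526] teapot [0.71773578 0.13767134 0.0960098 ]
high stuff min x 0.5000043695988451 [0.50071582 0.50358737]
[[ 0.89  0.45 -0.  ]
 [ 0.45 -0.89  0.  ]
 [ 0.   -0.   -1.  ]]
75 [0.453, -0.183, 0.2] [ -32.2    1.5  100.5   -0.    78.  -107.2]
75 [0.453, -0.183, 0.011] [ -32.2   16.4  109.    -0.    54.6 -107.2]
75 [0.537, 0.188, 0.26] [ 10.6   9.   85.2  -0.   85.8 -64.4]
75 [0.537, 0.188, 0.122] [ 10.6  15.8  93.9  -0.   70.3 -64.4]
255 [0.453, -0.183, 0.2] [-32.2   1.5 100.5  -0.   78.   72.8]
255 [0.453, -0.183, 0.011] [-32.2  16.4 109.   -0.   54.6  72.8]
255 [0.537, 0.188, 0.26] [ 10.6   9.   85.2  -0.   85.8 115.6]
255 [0.537, 0.188, 0.122] [ 10.6  15.8  93.9  -0.   70.3 115.6]
```

```bash
python3 - <<'E'
from h import *;import pickle
from bench import *
S=cloud(pickle.load(open("d0.pkl","rb"))["side"])
for v in range(20,300,40): print(v,[tuple(S[v,u].round(2)) for u in (390,410,440,470)])
reach([.453,-.183,.2],down(255)); gripper_to(0.75,20)
d=get_image("wrist");cv2.imwrite("pics/w1.png",d["img"][:,:,::-1]);pickle.dump(d,open("w1.pkl","wb"))
print(d["xyz"],current_clock(),current_tcp_pos())
P=cloud(d);m=mask(d,50,75,110,50)&(d["z_map"]>0)&(P[...,2]>.045)&(np.hypot(P[...,0]-.453,P[...,1]+.183)<.04)
p=P[m];print(len(p),((p.min(0)+p.max(0))/2).round(4),np.ptp(p,axis=0).round(3),p[:,2].max())
k=p[p[:,2]>p[:,2].max()-.004];print("knob",len(k),k.mean(0).round(4))
E
```

```text
20 [(np.float64(0.53), np.float64(-0.37), np.float64(0.7)), (np.float64(0.52), np.float64(-0.43), np.float64(0.73)), (np.float64(0.49), np.float64(-0.55), np.float64(0.78)), (np.float64(0.47), np.float64(-0.63), np.float64(0.82))]
60 [(np.float64(0.53), np.float64(-0.38), np.float64(0.65)), (np.float64(0.51), np.float64(-0.47), np.float64(0.7)), (np.float64(0.48), np.float64(-0.58), np.float64(0.76)), (np.float64(0.44), np.float64(-0.68), np.float64(0.81))]
100 [(np.float64(0.5), np.float64(-0.45), np.float64(0.64)), (np.float64(0.5), np.float64(-0.5), np.float64(0.66)), (np.float64(0.48), np.float64(-0.61), np.float64(0.73)), (np.float64(0.44), np.float64(-0.7), np.float64(0.79))]
140 [(np.float64(0.49), np.float64(-0.49), np.float64(0.6)), (np.float64(0.48), np.float64(-0.56), np.float64(0.65)), (np.float64(0.47), np.float64(-0.63), np.float64(0.7)), (np.float64(0.43), np.float64(-0.73), np.float64(0.77))]
180 [(np.float64(0.48), np.float64(-0.53), np.float64(0.57)), (np.float64(0.46), np.float64(-0.61), np.float64(0.63)), (np.float64(0.44), np.float64(-0.69), np.float64(0.7)), (np.float64(0.43), np.float64(-0.75), np.float64(0.75))]
220 [(np.float64(0.77), np.float64(-0.07), np.float64(0.02)), (np.float64(0.45), np.float64(-0.64), np.float64(0.61)), (np.float64(0.43), np.float64(-0.72), np.float64(0.68)), (np.float64(0.42), np.float64(-0.77), np.float64(0.73))]
260 [(np.float64(0.71), np.float64(-0.21), np.float64(0.02)), (np.float64(0.45), np.float64(-0.67), np.float64(0.58)), (np.float64(0.43), np.float64(-0.74), np.float64(0.66)), (np.float64(0.42), np.float64(-0.79), np.float64(0.71))]
[ 0.52369652 -0.200739    0.37846914] 2.1583 [ 0.45298104 -0.18305488  0.19999594]
728 [ 0.455  -0.1809  0.0634] [0.033 0.034 0.016] 0.0714905901341984
knob 179 [ 0.4549 -0.1811  0.069 ]
```

View pics/w1.png

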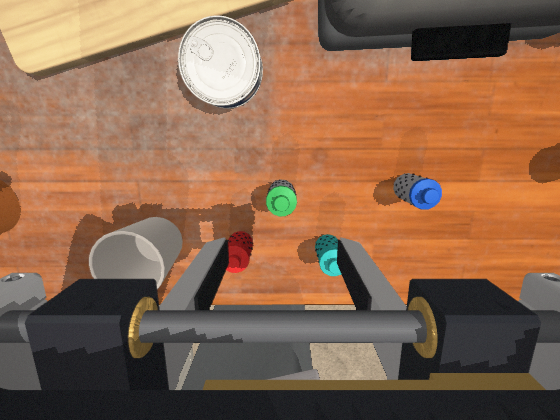

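The wrist view shows the green lid at (281,202) between the fingers, with red (237,258) and turquoise (330,262) nearer and blue at (425,193). The refined position is (0.4545, −0.1815), with the knob top at about 71 mm as expected. Now I grasp.

```bash
python3 - <<'E'
from h import *;import pickle
from bench import *
g=[.4545,-.1815]
move_l(g+[.11],velocity=.2)
print(move_l(g+[.012],velocity=.1,guard=12),current_tcp_pos())
gripper_to(0,20);print("w",current_gripper_width()*94,current_grip_force())
move_l(g+[.165],velocity=.15)
print("w",current_gripper_width()*94,current_grip_force(),current_force(),current_clock())
d=get_image("wrist");cv2.imwrite("pics/w2.png",d["img"][:,:,::-1])
E
```

```text
False [ 0.45518708 -0.18191905  0.01267533]
w 34.12777019101284 19.995343058835715
w 33.77715957428285 19.994761378111434 [ 0.19096424 -0.51576407 -0.49372688] 5.7167
```

View pics/w2.png

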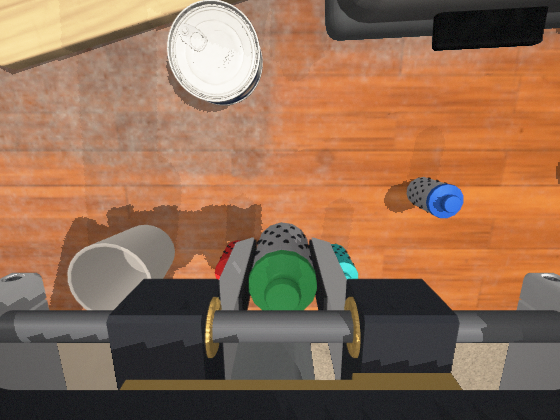

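The infuser is held upright between the fingers at (283,275); the width reads 34 mm and blue is undisturbed. I move toward the mug and look again on the way.

```bash
python3 - <<'E'
from h import *;import pickle
from bench import *
move_l([.43,.17,.2],velocity=.25,guard=25)
d=get_image("wrist");cv2.imwrite("pics/w3.png",d["img"][:,:,::-1]);pickle.dump(d,open("w3.pkl","wb"))
P=cloud(d);r=np.hypot(P[...,0]-.537,P[...,1]-.188)
p=P[(d["z_map"]>0)&(P[...,2]>.094)&(P[...,2]<.108)&(r<.055)]
print(len(p),np.median(p[:,2]),p.min(0),p.max(0),fitcirc(p),current_clock(),current_grip_force(),current_tcp_pos())
E
```

```text
1318 0.0992330880099341 [0.49746805 0.14470106 0.09402107] [0.5780565  0.23183265 0.10192331] (array([0.53754814, 0.19127652]), np.float64(0.038402305634733035)) 7.3833 19.994720823233365 [0.42995563 0.16918175 0.19979739]
```

View pics/w3.png

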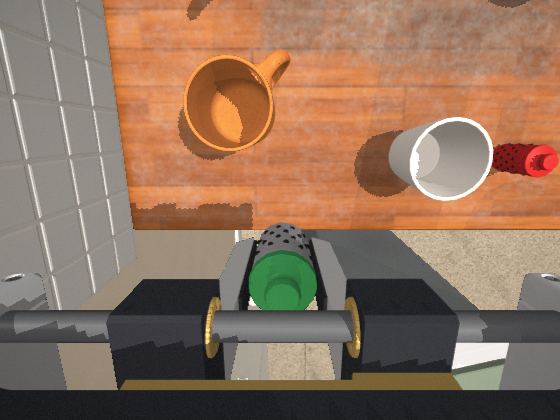

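The mug is at (228,103) with its handle up-right at (280,65); the cup is at (440,158). The mouth refines to (0.5375, 0.191). The tiled wall is close on the left, so I check its distance before going in.

```bash
python3 - <<'E'
from h import *;import pickle
for P in(cloud(pickle.load(open("d0.pkl","rb"))["top"]),cloud(pickle.load(open("w3.pkl","rb")))):
  for x in(.45,.5,.55,.6,.65):
    p=P[(abs(P[...,0]-x)<.025)&(P[...,1]>.24)&(P[...,2]>.1)&(P[...,2]<.45)]
    print(x,len(p),p[:,1].min() if len(p) else None)
E
```

```text
0.45 2772 0.3622622378338062
0.5 3037 0.3488241239237653
0.55 3004 0.33494173903444757
0.6 2919 0.32241529693360504
0.65 2951 0.30755426997468743
0.45 4205 0.24000062974803066
0.5 4846 0.3489424942596864
0.55 4226 0.33577857661713406
0.6 3530 0.32401601550183284
0.65 1405 0.3165193349848166
```

```bash
python3 - <<'E'
from h import *;import pickle
from bench import *
m=[.5375,.191]
print(move_l(m+[.18],velocity=.15,guard=20))
print(move_l(m+[.121],velocity=.08,guard=6),current_tcp_pos())
wait(.3);print(current_tcp_pos())
gripper_to(.75);wait(.4)
move_l(m+[.24],velocity=.2)
move_l([.43,.17,.24],velocity=.25);wait(.3)
d=get_image("wrist");t=get_image("top")
pickle.dump((d,t),open("w4.pkl","wb"))
cv2.imwrite("pics/w4.png",d["img"][:,:,::-1]);cv2.imwrite("pics/t4.png",t["img"][100:280,100:460,::-1].repeat(2,0).repeat(2,1))
P=cloud(d);r=np.hypot(P[...,0]-.537,P[...,1]-.191)
p=P[(d["z_map"]>0)&(P[...,2]>.094)&(P[...,2]<.108)&(r<.055)]
print(fitcirc(p),p.max(0),current_force(),current_clock())
E
```

```text
False
False [0.53800086 0.19109127 0.12138309]
[0.53782328 0.19107217 0.12150368]
(array([0.53763233, 0.19095254]), np.float64(0.03856188589490662)) [0.57793888 0.23201066 0.10229783] [ 0.0814674  -0.22120509 -0.68204541] 12.3333
```

View pics/w4.png

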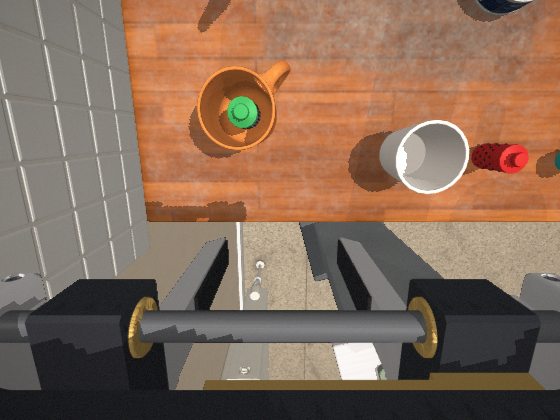

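View pics/t4.png

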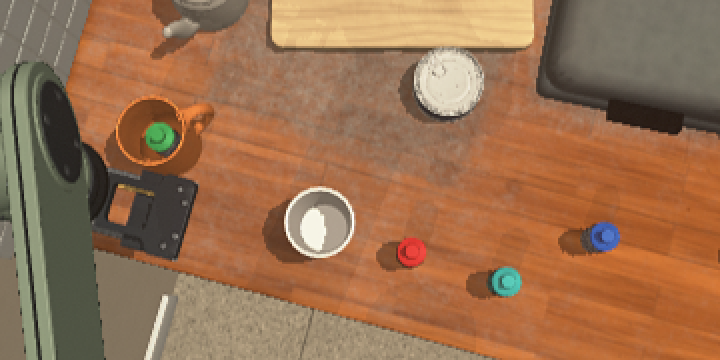

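The green infuser stands inside the mug at (242,112) in the wrist view. The mug has not moved, and the cup, blue, red and turquoise are where they were. The robot touches nothing.

```bash
python3 -c "
from bench import *
print(job_done())"
```

```text
the job is handed in; nothing more can be done
None
```

The green-lidded infuser is in the orange mug, released just above the rim, with the mug, white cup and blue infuser left where they stood; the job was handed in with the clock at 12.3 s, though no verdict came back.

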